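# Find the weak card clip by pull test

## Robot

A 6-joint arm with a two-finger parallel gripper is mounted at the origin on the work surface; the furniture and walls round the work are solid. World frame = base frame: x ahead of the robot, y to its left, z up, the work surface at z = 0. Lengths are in m, angles in degrees, forces in N, time in s.
With the tool pointing down it reaches from about 0.25 to 0.725 m from the base axis. Payload 4 kg.
Tool frame: the origin (TCP) lies between the finger pads; the fingertips stand 17 mm ahead of it and the grasp point (between the pads) lies 2 mm behind it (ctrl.tip_reach is the distance from the TCP to the fingertips, in m); z points along the fingers, x is the direction in which the jaws open and shut, and the axes are right-handed (so a half turn about z gives the same grasp; the last joint's range is limited). The gripper opens to 85 mm and grips with 20 to 120 N. Pads are 22 mm wide; open, the fingers measure 114 mm over their backs; the gripper's body (76 mm by 85 mm) begins 54 mm behind the grasp point. The pads swing forward as they close: fully open they stand 13 mm farther back than shut.
Start: joints at [-63.14, 13.785, 0.286, 76.501, 0, 90], TCP at [0.226, -0.446, 0.248] pointing down, gripper open.
Joint ranges: [-155.79, 155.79], [-60.16, 107.12], [-62.33, 73.08], [-114, 123.19], [-81.49, 82.49], [-180, 180]. Speed limits (degrees/s): [159.86, 159.86, 180, 180, 180, 180].

## Interface

Orientations are given as [roll, pitch, yaw] about the fixed x, y, z axes, in that order (R = Rz(yaw) Ry(pitch) Rx(roll)).
In Python, from station import readout, cams, order, ctrl gives the robot as it stands. The module is installed in compiled form; this text tells all that it offers.
- The arm moves only by the tool apply_moves, never from a script. Its argument "commands" is a list of rows, each a list of 4 numbers: the shift along the tool's x, y, z in m, then the turn about the tool's z in degrees. A call has 1 to 20 rows; each row shifts and turns the commanded pose from where the row before left it, along the tool's axes as they then stand; what a row does not reach is not made up. A row lasts 1/12 s, in which the tool goes at most 41.7 mm and 7.16 degrees, less where a joint would pass 70% of its speed; a pose out of reach is approached as far as the arm can. A call with a gripper value outside its range is refused whole. "hand" is the opening in per cent of the stroke, from 0 (shut) to 100 (fully open), set as the call begins (left out, the last holds). The fingers move at their own pace and stop on an object; "grip_force" is the grip in N (left out, the last holds). Time passes only in rows, so rows that do not move let the fingers close. It gives the time, the measured TCP pose, the force and the opening at its end, in the units of the state.
- readout.read_state(): the state, without advancing time (a new reading comes with each control period).
- cams.grab_frame(name): name is "scene" or "top" or "wrist"; returns a dict with "frame" (400x640x3 uint8, red, green, blue), "fovy" (degrees; the focal length in pixels is half the picture's height over the tangent of half this angle, whatever the lens; pixels are square), "cx", "cy" (the principal point, pixels), "T" (4x4, takes a point from camera to world coordinates); the wrist camera has in their place "hand_eye" (4x4, takes a point from camera to tool coordinates, whose origin is the TCP and whose axes are the tool frame's). Camera axes: x right, y up, looking along -z (the intrinsics and any distortion apply to the point x, -y, -z); pixel columns grow to the right and rows downward; lengths in m; the calibration is good to about 2 mm. A picture is of the moment at which its call begins: read the wrist's pose just before it. There is no depth.
- order.close_job(): hands the job in, once; it reports no verdict.
The state is a dict: "t": time; "joints": joint angles; "qd": joint speeds; "joint_efforts": joint torques, N m; "tcp_pos": TCP position; "orientation": TCP orientation; "wrist_force": force on the tool from outside, world axes, zero at the start; "moment": the same for the moment, N m; "grip_width": finger opening in m.
Only numpy, scipy, OpenCV 4.12 (cv2) and the standard library are available. Lean on these libraries where they do the work, as an engineer would, in place of code of your own. Each camera call takes 0.05 s, during which the arm holds its last target. There are 200 camera calls.

## Task

One of the four spring clips on the aluminium bar has gone weak: pull gently upward on the test cards to feel which clip lets its card slide far more easily than the others. Draw only the weak clip's card right out and stand it gently in the slot of the blue holder, fully home, so that its empty clip marks the one to replace; the cards of the good clips must stay home in their clips and nothing else may be disturbed.

Things in the scene. Friction and masses are not known exactly. Their poses are not given: they have to be found in the camera images.
- rail_bar: aluminium bar, 62 x 270 x 18 mm, fixed on the bench; origin at the centre of its underside, y along the bar (the row of four clips, 60 mm apart: at y = -90, -30, +30 and +90 mm), x across it, z up
- card_a_head (a point): centre of the orange head of one of four like test cards (25 g): head 10 (x) x 36 (y) x 22 (z) mm, on a yellow blade 4 mm thick, 36 mm wide, that ends 69 mm below this point. The cards start upright, one in each clip in no fixed order, axes along the bar's, this point 99 mm above the bench and 27 mm above the jaws; the jaws let a card go once it has risen 40 mm
- card_b_head (a point): centre of the orange head of one of four like test cards (25 g): head 10 (x) x 36 (y) x 22 (z) mm, on a yellow blade 4 mm thick, 36 mm wide, that ends 69 mm below this point. The cards start upright, one in each clip in no fixed order, axes along the bar's, this point 99 mm above the bench and 27 mm above the jaws; the jaws let a card go once it has risen 40 mm
- card_c_head (a point): centre of the orange head of one of four like test cards (25 g): head 10 (x) x 36 (y) x 22 (z) mm, on a yellow blade 4 mm thick, 36 mm wide, that ends 69 mm below this point. The cards start upright, one in each clip in no fixed order, axes along the bar's, this point 99 mm above the bench and 27 mm above the jaws; the jaws let a card go once it has risen 40 mm
- card_d_head (a point): centre of the orange head of one of four like test cards (25 g): head 10 (x) x 36 (y) x 22 (z) mm, on a yellow blade 4 mm thick, 36 mm wide, that ends 69 mm below this point. The cards start upright, one in each clip in no fixed order, axes along the bar's, this point 99 mm above the bench and 27 mm above the jaws; the jaws let a card go once it has risen 40 mm
- jaw_a (a joint): angle of the spring jaw of one of the four clips (at which place on the bar is not told): 0 with a card in it, about 0.13 when empty. All clips look alike (black foot, steel jaws, 46 x 46 x 54 mm), but one is weak: its card slides up at a pull of 1 to 4 N; that of a good clip slides only above 7 N. Closing the fingers may itself strain a card down or sideways by some N, which blurs this
- jaw_b (a joint): angle of the spring jaw of one of the four clips (at which place on the bar is not told): 0 with a card in it, about 0.13 when empty. All clips look alike (black foot, steel jaws, 46 x 46 x 54 mm), but one is weak: its card slides up at a pull of 1 to 4 N; that of a good clip slides only above 7 N. Closing the fingers may itself strain a card down or sideways by some N, which blurs this
- jaw_c (a joint): angle of the spring jaw of one of the four clips (at which place on the bar is not told): 0 with a card in it, about 0.13 when empty. All clips look alike (black foot, steel jaws, 46 x 46 x 54 mm), but one is weak: its card slides up at a pull of 1 to 4 N; that of a good clip slides only above 7 N. Closing the fingers may itself strain a card down or sideways by some N, which blurs this
- jaw_d (a joint): angle of the spring jaw of one of the four clips (at which place on the bar is not told): 0 with a card in it, about 0.13 when empty. All clips look alike (black foot, steel jaws, 46 x 46 x 54 mm), but one is weak: its card slides up at a pull of 1 to 4 N; that of a good clip slides only above 7 N. Closing the fingers may itself strain a card down or sideways by some N, which blurs this
- holder: the blue card holder; origin at the centre of its underside, axes as at its slot
- holder_slot (a point): centre of the mouth of the slot in the blue card holder, a block of 50 (x) x 70 (y) x 40 (z) mm, fixed on the bench, mouth on its top 40 mm above the bench; slot 8 mm wide along x, 41 mm long along y, 30 mm deep, edges chamfered 3 mm. A card pushed fully home stands on the slot's floor with its head centre 39 mm above this point
- saline: white squeeze bottle 64 mm across, 150 mm high; a bystander; origin at the centre of its underside
- kit_box_1: white and orange carton 50 x 68 x 85 mm; a bystander; origin at the centre of its underside
- coplin: glass staining jar with purple stain, 56 mm across, 90 mm high; a bystander; origin at the centre of its underside
- timer: white timer, 66 x 66 x 19 mm; a bystander; origin at the centre of its underside
- tape_roll: roll of tape, 69 mm across, 19 mm high, flat on the bench; a bystander; origin at the centre of its underside

How it is judged (in metres and radians):
On the way:
1. the card of the weak clip has been drawn out of its jaws (value of joint jaw_c above 0.06 rad), for 0.2 s.
At the end, for the whole second after the job is handed in: the weak clip is empty, its card in the holder's slot: head centre within 10 mm of the slot's centre from above and within 6 mm of fully home, tilted under 0.2 rad, turned under 0.25 rad from the slot; the other three cards within 6 mm of their start in their clips (value of joint jaw_c above 0.06 rad and value of joint each of jaw_a, jaw_b, jaw_d below 0.03 rad and ((horizontal distance between card_a_head and holder_slot below 0.01 m and z of card_a_head in the frame of holder_slot between 0.03 and 0.045 m and angle between card_a_head's own z axis and vertical below 0.2 rad and angle between the x axis of card_a_head and the x axis of holder_slot, either way round below 0.25 rad and distance of each of card_b_head, card_c_head, card_d_head from where it was at the start of the episode below 0.006 m) or (horizontal distance between card_b_head and holder_slot below 0.01 m and z of card_b_head in the frame of holder_slot between 0.03 and 0.045 m and angle between card_b_head's own z axis and vertical below 0.2 rad and angle between the x axis of card_b_head and the x axis of holder_slot, either way round below 0.25 rad and distance of each of card_a_head, card_c_head, card_d_head from where it was at the start of the episode below 0.006 m) or (horizontal distance between card_c_head and holder_slot below 0.01 m and z of card_c_head in the frame of holder_slot between 0.03 and 0.045 m and angle between card_c_head's own z axis and vertical below 0.2 rad and angle between the x axis of card_c_head and the x axis of holder_slot, either way round below 0.25 rad and distance of each of card_a_head, card_b_head, card_d_head from where it was at the start of the episode below 0.006 m) or (horizontal distance between card_d_head and holder_slot below 0.01 m and z of card_d_head in the frame of holder_slot between 0.03 and 0.045 m and angle between card_d_head's own z axis and vertical below 0.2 rad and angle between the x axis of card_d_head and the x axis of holder_slot, either way round below 0.25 rad and distance of each of card_a_head, card_b_head, card_c_head from where it was at the start of the episode below 0.006 m))); the robot touches nothing.
It fails at once if a card is pulled out of a good clip (value of joint any of jaw_a, jaw_b, jaw_d above 0.06 rad).
It fails at once if the holder is pressed with more than 30 N (contact force between holder and anything else above 30 N).
It fails at once if a bystander is moved by more than 30 mm (distance of any of saline, kit_box_1, coplin, timer, tape_roll from where it was at the start of the episode above 0.03 m).
It also fails if it takes over 70 s, if anything falls off the work surface, if the arm or the gripper's body presses on something with over 40 N, if the wrist force passes 120 N, or if a joint passes its speed limit or range.

## Working session

There is one attempt and no reset: what is moved stays moved. The work goes in short steps, Python scripts to look and compute and a tool call to move; the robot and the scene stay as the last step left them, time stands still between calls to the robot, and variables do not carry over. Pictures are saved under pics/ and viewed, about 8 in all and at most 12, crops included, and the job is handed in when it is done.

Besides the shell and the picture viewer there is one more tool, called after "Emit:" by a JSON object that holds its "op" and its "data". apply_moves: Moves the arm, as the interface text tells. Its arguments: {"type":"object","properties":{"commands":{"type":"array"},"hand":{"type":"number"},"grip_force":{"type":"number"}},"required":["commands"]}

```bash
mkdir -p pics
python3 - <<'E'
from station import readout,cams,ctrl
import cv2,numpy as np
print(readout.read_state())
for n in ["scene","top"]:
    f=cams.grab_frame(n); print(n,f["fovy"],f["cx"],f["cy"],np.round(f["T"],4).tolist(),[k for k in f])
    cv2.imwrite(f"pics/{n}0.png",f["frame"][:,:,::-1])
E
```

```text
{'t': 0.0, 'joints': array([-6.31424562e+01,  1.38323323e+01,  2.11778358e-01,  7.65024387e+01,
       -7.89890333e-04,  9.00005162e+01]), 'qd': array([-0.1167666 , -0.03590673, -0.06017239,  0.0586966 ,  0.00915303,
        0.06046134]), 'joint_efforts': array([-8.82948480e-04, -3.72315109e+01,  2.52409726e+01,  1.71263935e-02,
       -7.78697631e-05, -3.48565848e-06]), 'tcp_pos': array([ 0.22560434, -0.44551708,  0.24739888]), 'orientation': array([ 1.79999209e+02,  1.22992673e-01, -6.31429724e+01]), 'wrist_force': array([ 0.09881968,  0.42189523, -0.46659554]), 'moment': array([ 0.01345727, -0.03053509, -0.02117548]), 'grip_width': 0.08542527800603593}
scene 47.341347904737844 317.45147980751716 200.41754650137702 [[-0.4919, 0.6924, -0.5279, -0.1239], [-0.8707, -0.3946, 0.2937, 0.2949], [-0.005, 0.6041, 0.7969, 1.0307], [0.0, 0.0, 0.0, 1.0]] ['frame', 'fovy', 'cx', 'cy', 'T']
top 46.611578630323905 324.92905047458504 196.60833875688604 [[0.0584, 0.9758, -0.2108, 0.1984], [-0.9983, 0.0561, -0.0166, -0.0539], [-0.0043, 0.2114, 0.9774, 1.5399], [0.0, 0.0, 0.0, 1.0]] ['frame', 'fovy', 'cx', 'cy', 'T']
```

View pics/scene0.png

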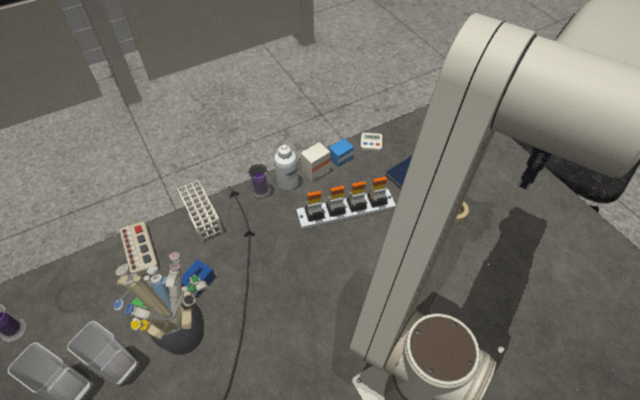

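View pics/top0.png

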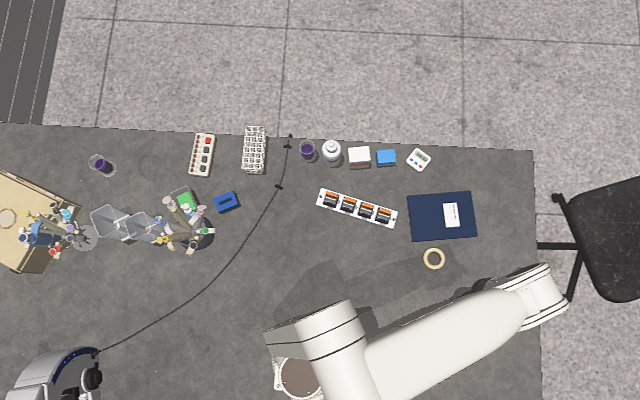

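Scene view: bar with four orange-headed cards at about (345,200), holder near (198,275) beside a clutter of vials. Top view: heads around (332–385, 198–214), holder at (226,202). Next I'll measure them by colour mask.

```bash
cat > h.py <<'E'
import numpy as np,cv2
from station import readout,cams
def ray(f,u,v,T=None):
    F=200/np.tan(np.radians(f["fovy"]/2)); T=f["T"] if T is None else T
    d=T[:3,:3]@np.array([(u-f["cx"])/F,-(v-f["cy"])/F,-1]); return T[:3,3],d
def onz(f,u,v,z,T=None):
    o,d=ray(f,u,v,T); return o+d*(z-o[2])/d[2]
def tri(f,p,g,q):
    o,d=ray(f,*p);e,k=ray(g,*q);s=np.linalg.lstsq(np.c_[d,-k],e-o,rcond=None)[0]
    return (o+d*s[0]+e+k*s[1])/2,np.linalg.norm(o+d*s[0]-e-k*s[1])
def blobs(im,lo,hi,amin=15,roi=None):
    m=cv2.inRange(cv2.cvtColor(im,cv2.COLOR_RGB2HSV),lo,hi)
    if roi: r=np.zeros_like(m);r[roi[1]:roi[3],roi[0]:roi[2]]=255;m&=r
    n,l,s,c=cv2.connectedComponentsWithStats(m)
    return [(c[i].round(2),s[i].tolist(),cv2.minAreaRect(np.argwhere(l==i)[:,::-1].astype(np.float32))) for i in range(1,n) if s[i][4]>=amin]
E
python3 - <<'E'
from h import *
fs={n:cams.grab_frame(n) for n in("scene","top")}
OR=((5,150,120),(18,255,255));BL=((104,150,60),(122,255,255))
h={}
for n,r in(("scene",(295,170,400,215)),("top",(310,185,400,230))):
    b=blobs(fs[n]["frame"],*OR,8,r);h[n]=sorted([x[0] for x in b],key=lambda c:c[0])
    for x in b:print(n,x, onz(fs[n],*x[0],.11).round(4))
for n,r in(("scene",(170,255,225,300)),("top",(205,185,245,220))):
    for x in blobs(fs[n]["frame"],*BL,8,r):print(n,"holder",x, onz(fs[n],*x[0],.04).round(4))
if len(h["scene"])==len(h["top"]):
    for a,b in zip(h["scene"],h["top"]):print(tri(fs["scene"],a,fs["top"],b))
a=cv2.resize(fs["top"]["frame"][175:240,200:410],None,fx=3.8,fy=3.8,interpolation=cv2.INTER_CUBIC)
b=cv2.resize(fs["scene"]["frame"][170:300,170:400],None,fx=2.6,fy=2.6,interpolation=cv2.INTER_CUBIC)
c=np.zeros((a.shape[0]+b.shape[0],800,3),np.uint8);c[:a.shape[0],:a.shape[1]]=a;c[a.shape[0]:,:b.shape[1]]=b
cv2.imwrite("pics/c1.png",c[:,:,::-1])
E
```

```text
scene (array([379.47, 179.12]), [373, 177, 14, 6, 51], ((379.51922607421875, 179.0961456298828), (3.530090570449829, 13.532013893127441), 78.69007110595703)) [ 0.4665 -0.2203  0.11  ]
scene (array([358.62, 183.58]), [352, 181, 14, 6, 53], ((358.5192565917969, 183.59616088867188), (3.7262067794799805, 13.335897445678711), 78.69007110595703)) [ 0.4809 -0.1646  0.11  ]
scene (array([336.75, 188.27]), [330, 186, 14, 6, 52], ((336.66473388671875, 188.24118041992188), (3.796283483505249, 13.341224670410156), 77.47119140625)) [ 0.4956 -0.1072  0.11  ]
scene (array([313.86, 193.3 ]), [308, 191, 13, 6, 50], ((313.9411926269531, 193.23529052734375), (3.6878182888031006, 12.798896789550781), 77.47119140625)) [ 0.5105 -0.0477  0.11  ]
top (array([331.1, 194. ]), [326, 192, 11, 5, 29], ((331.1499938964844, 194.0500030517578), (10.435516357421875, 2.5298221111297607), 18.434947967529297)) [ 0.5164 -0.0487  0.11  ]
top (array([349.87, 199.87]), [345, 197, 11, 6, 31], ((349.8500061035156, 199.95001220703125), (11.067971229553223, 2.5298221111297607), 18.434947967529297)) [ 0.5009 -0.1086  0.11  ]
to
[... 336 characters left out ...]
r (array([196.35, 271.6 ]), [182, 260, 30, 25, 317], ((195.37017822265625, 275.0331726074219), (18.433692932128906, 29.88042449951172), 41.987213134765625)) [0.489  0.2937 0.04  ]
top holder (array([225.43, 200.67]), [214, 191, 24, 21, 256], ((225.34481811523438, 200.637939453125), (14.049790382385254, 21.14034080505371), 66.80140686035156)) [0.4894 0.2987 0.04  ]
(array([ 0.51723762, -0.04973853,  0.1017706 ]), np.float64(0.002893447106440246))
(array([ 0.50176259, -0.10979475,  0.10211973]), np.float64(0.002259283700085077))
(array([ 0.48620592, -0.16663713,  0.10370706]), np.float64(0.0033172403965335794))
(array([ 0.47158457, -0.22241526,  0.10406961]), np.float64(0.0034226144474577215))
```

View pics/c1.png

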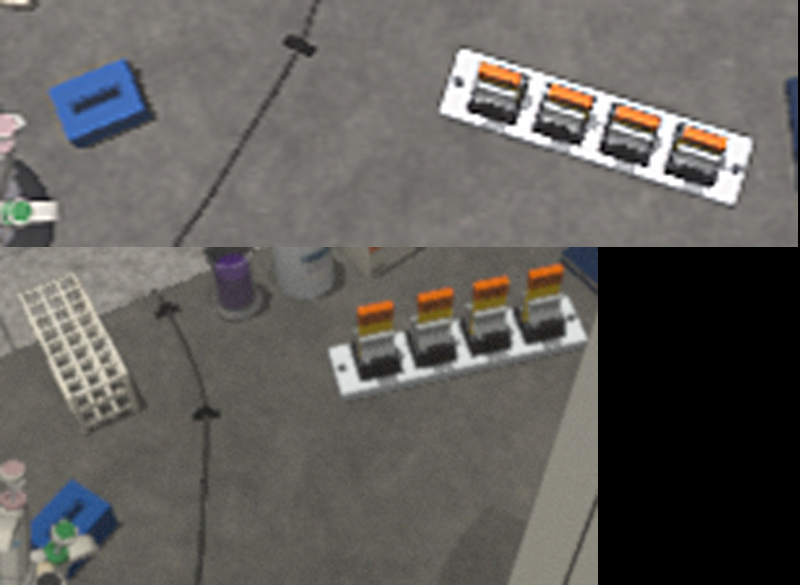

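Crop: slot in the blue block is visible (row y-axis about -14.6°, slot about +22°); four heads in clips. The vial clutter stands on the holder's left/near side. I'm moving above the row now for a wrist view.

Emit:
{"op": "apply_moves", "data": {"commands": [[0,0,0,-6.93],[0,0,0,-6.93],[0,0,0,-6.93],[0,0,0,-6.93],[0,0,0,-6.93],[0,0,0,-6.93],[0,0,0,-6.93],[0.016,-0.033,0,0],[0.016,-0.033,0,0],[0.016,-0.033,0,0],[0.016,-0.033,0,0],[0.016,-0.033,0,0],[0.016,-0.033,0,0],[0.016,-0.033,0,0],[0.016,-0.033,0,0],[0.016,-0.033,0,0],[0.016,-0.033,0,0],[0.016,-0.033,0,0],[0.005,-0.005,0,0]], "hand": 100, "grip_force": 20}}

```text
t: 1.78
tcp_pos: [0.4967, -0.1315, 0.2479]
orientation: [-179.9, -0.0, -14.3]
wrist_force: [-0.5, -0.7, 1.0]
grip_width: 0.0854
```

```bash
cat >> h.py <<'E'
from scipy.spatial.transform import Rotation as R
def wT(f,s):
    T=np.eye(4);T[:3,:3]=R.from_euler("xyz",s["orientation"],degrees=True).as_matrix();T[:3,3]=s["tcp_pos"];return T@f["hand_eye"]
def wrist(name=None):
    s=readout.read_state();f=cams.grab_frame("wrist");f["T"]=wT(f,s)
    if name:cv2.imwrite(f"pics/{name}.png",f["frame"][:,:,::-1])
    return f,s
OR=((5,150,100),(18,255,255));BL=((104,150,60),(122,255,255))
E
python3 - <<'E'
from h import *
f,s=wrist("w1")
print(s["tcp_pos"],s["orientation"],s["wrist_force"],f["hand_eye"].round(3).tolist(),f["fovy"])
for x in blobs(f["frame"],*OR,80):print(x,onz(f,*x[2][0],.11).round(4))
E
```

```text
[ 0.4967071  -0.13152616  0.24792093] [-1.79878923e+02 -4.03632323e-02 -1.42913886e+01] [-0.52513581 -0.6769029   0.96637953] [[1.0, -0.001, -0.0, -0.001], [-0.001, -0.949, -0.315, -0.082], [-0.0, 0.315, -0.949, -0.125], [0.0, 0.0, 0.0, 1.0]] 68.7113255740308
(array([307.42,  97.96]), [303, 77, 10, 42, 397], ((307.5, 97.5), (41.0, 9.0), 90.0)) [ 0.5119 -0.0473  0.11  ]
(array([307.63, 168.16]), [302, 147, 12, 42, 347], ((307.5, 167.5), (41.0, 11.0), 90.0)) [ 0.4965 -0.106   0.11  ]
(array([307.63, 224.18]), [303, 204, 10, 40, 331], ((307.5, 223.5), (39.0, 9.0), 90.0)) [ 0.4825 -0.1598  0.11  ]
(array([307.83, 272.73]), [304, 254, 8, 38, 273], ((307.5, 272.5), (37.0, 7.0), 90.0)) [ 0.4686 -0.2129  0.11  ]
```

View pics/w1.png

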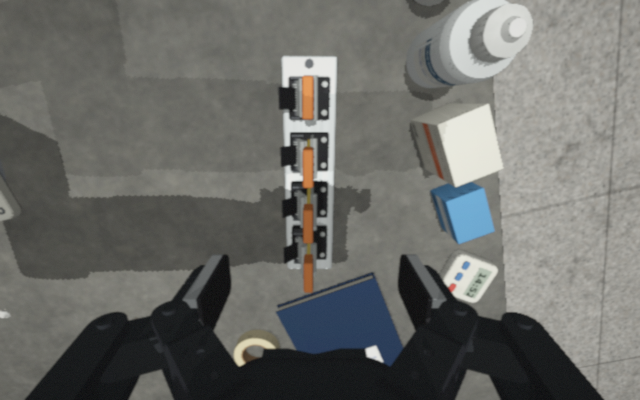

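Wrist view: heads in a straight column at col ≈307.5 (rows 98–272), so yaw matches the bar; fingers centre at col ≈314, so heads are ~5 mm toward tool −x. I'll centre on card 2, descend a bit, and check.

Emit:
{"op": "apply_moves", "data": {"commands": [[-0.0055,-0.025,0,0],[0,0,0.03,0],[0,0,0.03,0],[0,0,0.02,0],[0,0,0,0],[0,0,0,0]], "hand": 50}}

```text
t: 2.33
tcp_pos: [0.4935, -0.1108, 0.1676]
orientation: [180.0, 0.2, -14.7]
wrist_force: [0.1, 1.1, 0.2]
grip_width: 0.043
```

Run:
```python
from h import *
f,s=wrist("w2")
print(s["tcp_pos"],s["orientation"],s["wrist_force"],s["grip_width"],f["cx"],f["cy"])
iT=np.linalg.inv(f["T"]@np.linalg.inv(f["hand_eye"]))
for x in blobs(f["frame"],*OR,80):
    p=onz(f,*x[2][0],.11);print(x,p.round(4),(iT@np.r_[p,1]).round(4))
```

```text
[ 0.49351901 -0.11075575  0.1675811 ] [179.97451377   0.18636049 -14.70006773] [0.10705148 1.12554796 0.17849265] 0.04299333583121854 314.048919012544 198.4049643060473
(array([317.53, 127.16]), [311, 98, 15, 59, 800], ((318.0, 127.0), (14.0, 58.0), 0.0)) [ 0.5121 -0.0462  0.11  ] [ 0.0018 -0.0672  0.0575  1.    ]
(array([317.62, 217.06]), [311, 190, 14, 56, 692], ((317.5, 217.5), (55.0, 13.0), 90.0)) [ 0.497  -0.1037  0.11  ] [ 0.0018 -0.0078  0.0576  1.    ]
(array([317.5 , 291.97]), [311, 270, 14, 45, 515], ((317.5, 292.0), (44.0, 13.0), 90.0)) [ 0.4823 -0.161   0.11  ] [0.002  0.0514 0.0576 1.    ]
(array([317.39, 344.43]), [312, 335, 12, 19, 185], ((317.5, 344.0), (18.0, 11.0), 90.0)) [ 0.4702 -0.2078  0.11  ] [0.0022 0.0998 0.0576 1.    ]
```

View pics/w2.png

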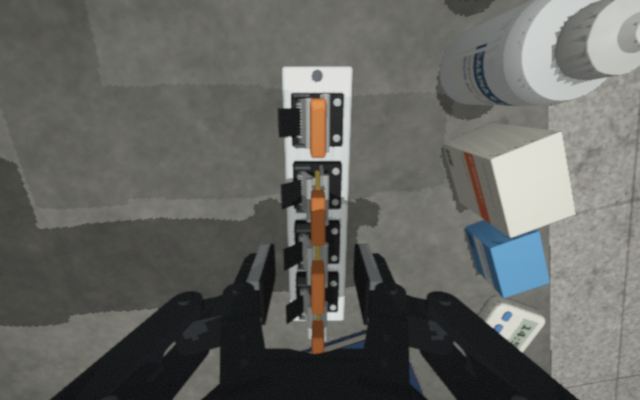

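Wrist view: heads at col 317.5, fingertips 273/356 (mid 314.5): heads +2 mm in tool x, card 2 about −7 mm in tool y. Descending onto card 2.

Emit:
{"op": "apply_moves", "data": {"commands": [[0.002,-0.007,0,0],[0,0,0.025,0],[0,0,0.025,0],[0,0,0.018,0],[0,0,0,0],[0,0,0,0]]}}

```text
t: 2.88
tcp_pos: [0.4992, -0.1038, 0.1011]
orientation: [-180.0, -0.0, -14.6]
wrist_force: [0.7, -0.1, 0.5]
grip_width: 0.0427
```

Run:
```python
from h import *
f,s=wrist("w3")
print(s["tcp_pos"],s["orientation"],s["wrist_force"],s["moment"])
a=f["frame"][150:400,150:480]
cv2.imwrite("pics/w3.png",cv2.resize(a,None,fx=2,fy=2)[:,:,::-1])
```

```text
[ 0.49915158 -0.10380375  0.10108403] [-1.79994004e+02 -1.81858704e-02 -1.46293552e+01] [ 0.67508598 -0.07366484  0.5205296 ] [-0.03625054  0.02679367  0.01854985]
```

View pics/w3.png

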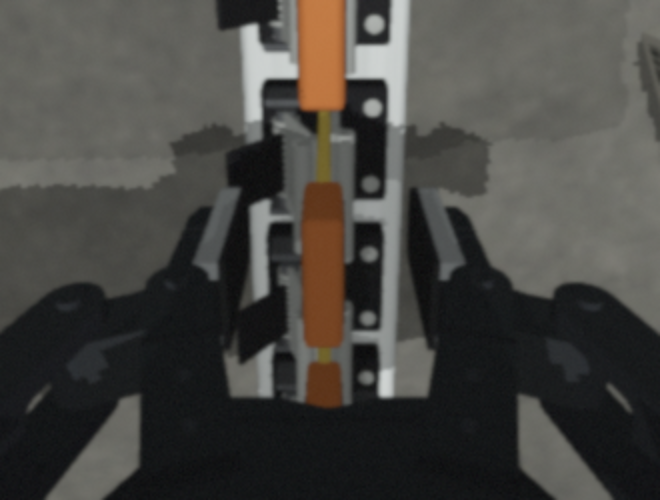

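View: card 2's head (crop ≈(323,265)) lies between the pads (mid ≈326), about centred. Closing.

Emit:
{"op": "apply_moves", "data": {"commands": [[-0.0007,0,0,0],[0,0,0,0],[0,0,0,0],[0,0,0,0],[0,0,0,0],[0,0,0,0]], "hand": 0, "grip_force": 25}}

```text
t: 3.43
tcp_pos: [0.4982, -0.1036, 0.1019]
orientation: [-180.0, -0.1, -14.6]
wrist_force: [-2.4, 0.5, 6.7]
grip_width: 0.0098
```

Emit:
{"op": "apply_moves", "data": {"commands": [[0,0,-0.001,0],[0,0,0,0],[0,0,0,0]]}}

```text
t: 3.68
tcp_pos: [0.498, -0.1036, 0.102]
orientation: [-180.0, -0.0, -14.6]
wrist_force: [-1.9, 1.6, 5.2]
grip_width: 0.0094
```

Emit:
{"op": "apply_moves", "data": {"commands": [[0,0,-0.001,0],[0,0,0,0],[0,0,0,0]]}}

```text
t: 3.93
tcp_pos: [0.4979, -0.1036, 0.102]
orientation: [-180.0, 0.0, -14.6]
wrist_force: [-0.1, 0.7, -2.3]
grip_width: 0.0101
```

Emit:
{"op": "apply_moves", "data": {"commands": [[0,0,-0.0005,0],[0,0,0,0],[0,0,0,0]]}}

```text
t: 4.18
tcp_pos: [0.4979, -0.1036, 0.1021]
orientation: [-180.0, 0.0, -14.6]
wrist_force: [1.1, -0.2, -8.2]
grip_width: 0.0099
```

Emit:
{"op": "apply_moves", "data": {"commands": [[0,0,-0.0005,0],[0,0,0,0],[0,0,0,0]]}}

```text
t: 4.43
tcp_pos: [0.4978, -0.1036, 0.1025]
orientation: [-180.0, 0.1, -14.6]
wrist_force: [3.4, 0.3, -11.2]
grip_width: 0.0093
```

Emit:
{"op": "apply_moves", "data": {"commands": [[0,0,-0.0005,0],[0,0,0,0],[0,0,0,0]]}}

```text
t: 4.68
tcp_pos: [0.4978, -0.1036, 0.1035]
orientation: [180.0, 0.0, -14.6]
wrist_force: [2.7, 0.0, -12.2]
grip_width: 0.0094
```

Card 2 resists beyond 11 N, so its clip is good. I'll press it back, release, and go to card 3.

Emit:
{"op": "apply_moves", "data": {"commands": [[0,0,0.0015,0],[0,0,0.0015,0],[0,0,0,0],[0,0,0,0]]}}

```text
t: 5.02
tcp_pos: [0.4979, -0.1037, 0.1034]
orientation: [-180.0, -0.1, -14.6]
wrist_force: [-5.1, 2.0, 6.8]
grip_width: 0.0097
```

Emit:
{"op": "apply_moves", "data": {"commands": [[0,0,0,0],[0,0,0,0],[0,0,0,0],[0,0,0,0],[0,0,-0.02,0],[0,0,-0.025,0],[0,0.03,0,0],[0,0.03,0,0],[0,0,0.025,0],[0,0,0.02,0],[0,0,0,0],[0,0,0,0]], "hand": 50}}

```text
t: 6.02
tcp_pos: [0.4818, -0.1616, 0.1]
orientation: [-180.0, 0.2, -14.6]
wrist_force: [1.2, 0.3, 0.3]
grip_width: 0.0431
```

Emit:
{"op": "apply_moves", "data": {"commands": [[0,0,0,0],[0,0,0,0],[0,0,0,0],[0,0,0,0],[0,0,0,0],[0,0,0,0]], "hand": 0}}

```text
t: 6.52
tcp_pos: [0.483, -0.1615, 0.102]
orientation: [-180.0, -0.1, -14.6]
wrist_force: [-2.4, 0.4, 5.4]
grip_width: 0.0094
```

Emit:
{"op": "apply_moves", "data": {"commands": [[0,0,-0.001,0],[0,0,0,0],[0,0,0,0]]}}

```text
t: 6.77
tcp_pos: [0.483, -0.1616, 0.1023]
orientation: [-180.0, -0.0, -14.6]
wrist_force: [-2.2, 1.0, 3.6]
grip_width: 0.0099
```

Emit:
{"op": "apply_moves", "data": {"commands": [[0,0,-0.001,0],[0,0,0,0],[0,0,0,0]]}}

```text
t: 7.02
tcp_pos: [0.483, -0.1617, 0.1028]
orientation: [-180.0, -0.0, -14.6]
wrist_force: [-1.2, 0.7, 1.5]
grip_width: 0.0095
```

Emit:
{"op": "apply_moves", "data": {"commands": [[0,0,-0.0005,0],[0,0,0,0],[0,0,0,0]]}}

```text
t: 7.27
tcp_pos: [0.4829, -0.1617, 0.1031]
orientation: [-180.0, 0.0, -14.6]
wrist_force: [-0.2, 0.8, -0.5]
grip_width: 0.0096
```

Emit:
{"op": "apply_moves", "data": {"commands": [[0,0,-0.0005,0],[0,0,0,0],[0,0,0,0]]}}

```text
t: 7.52
tcp_pos: [0.4829, -0.1618, 0.1037]
orientation: [180.0, -0.0, -14.6]
wrist_force: [1.3, -1.0, -2.1]
grip_width: 0.0094
```

Emit:
{"op": "apply_moves", "data": {"commands": [[0,0,-0.0005,0],[0,0,0,0],[0,0,0,0]]}}

```text
t: 7.77
tcp_pos: [0.4829, -0.1618, 0.1044]
orientation: [180.0, -0.0, -14.6]
wrist_force: [-0.0, 0.0, -2.0]
grip_width: 0.0094
```

Emit:
{"op": "apply_moves", "data": {"commands": [[0,0,-0.0005,0],[0,0,0,0],[0,0,0,0]]}}

```text
t: 8.02
tcp_pos: [0.4829, -0.1618, 0.1049]
orientation: [180.0, -0.0, -14.6]
wrist_force: [0.2, 0.6, -0.4]
grip_width: 0.0093
```

Card 3 slides at about 2 N, so its clip is the weak one. Drawing it out.

Emit:
{"op": "apply_moves", "data": {"commands": [[0,0,-0.004,0],[0,0,-0.005,0],[0,0,-0.005,0],[0,0,0,0]]}}

```text
t: 8.35
tcp_pos: [0.483, -0.1618, 0.1202]
orientation: [180.0, -0.1, -14.6]
wrist_force: [-1.8, -0.2, 3.3]
grip_width: 0.0098
```

Emit:
{"op": "apply_moves", "data": {"commands": [[0,0,-0.006,0],[0,0,-0.008,0],[0,0,-0.008,0],[0,0,-0.008,0],[0,0,-0.008,0],[0,0,-0.01,0],[0,0,-0.015,0],[0,0,-0.02,0],[0,0,-0.02,0],[0,0,-0.02,0],[0,0,-0.01,0],[0,0,0,0]], "grip_force": 30}}

```text
t: 9.35
tcp_pos: [0.4842, -0.1622, 0.255]
orientation: [180.0, -0.3, -14.6]
wrist_force: [1.4, 0.7, 0.2]
grip_width: 0.0092
```

Run:
```python
from h import *
f,s=wrist("w4"); print(s["tcp_pos"],s["orientation"],s["wrist_force"],s["moment"])
t=cams.grab_frame("top");c=cams.grab_frame("scene")
for n,g,r in(("scene",c,(170,255,225,300)),("top",t,(205,185,245,220))):
    for x in blobs(g["frame"],(100,120,40),(125,255,255),8,r):print(n,"holder",x[0],x[2],onz(g,*x[0],.04).round(4))
A=[f["frame"],c["frame"][150:310,165:400],t["frame"][170:240,200:410]]
A=[cv2.resize(a,(400,int(a.shape[0]*400/a.shape[1]))) for a in A]
im=np.zeros((550,800,3),np.uint8);im[:250,:400]=A[0];im[:A[1].shape[0],400:]=A[1];im[280:280+A[2].shape[0],:400]=A[2]
cv2.imwrite("pics/w4.png",im[:,:,::-1])
```

```text
[ 0.48424843 -0.16222432  0.25495574] [179.97711774  -0.32819238 -14.63331967] [1.42221686 0.65773588 0.24920064] [0.05796589 0.00069525 0.03183395]
scene holder [197.43 272.28] ((196.75003051757812, 276.7500305175781), (23.33452033996582, 31.11269760131836), 45.0) [0.4859 0.2921 0.04  ]
scene holder [198.38 292.75] ((198.25001525878906, 292.75), (1.4142134189605713, 4.949747085571289), 45.0) [0.4332 0.3093 0.04  ]
top holder [225.24 200.83] ((225.32760620117188, 200.9310302734375), (15.3628568649292, 21.665565490722656), 66.80140686035156) [0.4888 0.2993 0.04  ]
```

View pics/w4.png

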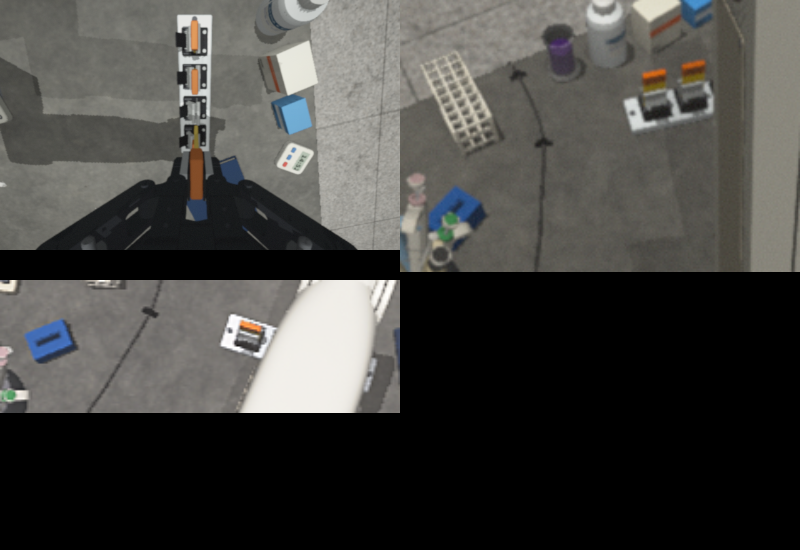

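View: card held in the fingers, clip 3 empty, cards 1, 2 home. Moving toward the holder with yaw turned to ~22°, stopping so the wrist camera is above the slot.

Emit:
{"op": "apply_moves", "data": {"commands": [[0,0,0,-6.1],[0,0,0,-6.1],[0,0,0,-6.1],[0,0,0,-6.1],[0,0,0,-6.1],[0,0,0,-6.1],[0.016,-0.0314,0,0],[0.016,-0.0314,0,0],[0.016,-0.0314,0,0],[0.016,-0.0314,0,0],[0.016,-0.0314,0,0],[0.016,-0.0314,0,0],[0.016,-0.0314,0,0],[0.016,-0.0314,0,0],[0.016,-0.0314,0,0],[0.016,-0.0314,0,0],[0.016,-0.0314,0,0],[0,0,0.02,0],[0,0,0.02,0],[0,0,0,0]]}}

```text
t: 11.17
tcp_pos: [0.5135, 0.2241, 0.2058]
orientation: [180.0, 0.6, 22.1]
wrist_force: [-0.6, -0.7, -1.1]
grip_width: 0.0091
```

Emit:
{"op": "apply_moves", "data": {"commands": [[0,0,0.02,0],[0,0,0.015,0],[0,0,0,0],[0,0,0,0]]}}

```text
t: 11.5
tcp_pos: [0.516, 0.2236, 0.176]
orientation: [180.0, 0.2, 21.9]
wrist_force: [0.3, 0.5, -0.1]
grip_width: 0.0096
```

Run:
```python
from h import *
f,s=wrist("w5")
print(s["tcp_pos"],s["orientation"],s["wrist_force"],s["grip_width"])
iT=np.linalg.inv(f["T"]@np.linalg.inv(f["hand_eye"]))
for x in blobs(f["frame"],*BL,500):
    p=onz(f,*x[2][0],.04);print(x,p.round(4),(iT@np.r_[p,1]).round(4))
for x in blobs(f["frame"],*OR,80):print("head",x)
```

```text
[0.51599553 0.22363189 0.17601348] [179.99633036   0.19062441  21.92931195] [ 0.27915668  0.48531776 -0.12346541] 0.009583823794234557
(array([312.99,  97.82]), [299, 68, 29, 62, 978], ((313.0352783203125, 98.6588134765625), (27.645570755004883, 61.602291107177734), 5.90614128112793)) [0.4834 0.3013 0.04  ] [-7.00e-04 -8.43e-02  1.36e-01  1.00e+00]
head (array([314. , 277.4]), [304, 237, 21, 81, 1513], ((314.0, 277.0), (80.0, 20.0), 90.0))
```

View pics/w5.png

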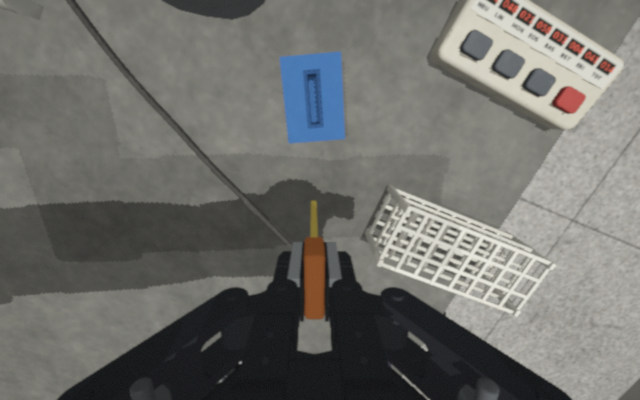

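View: holder face around (313,98), slot ≈(304–320, 70–128), turned about 4° CCW relative to the tool; blade hangs at (314,220). Measuring the slot exactly.

```bash
cat >> h.py <<'E'
def slot(f,s,name=None):
    hsv=cv2.cvtColor(f["frame"],cv2.COLOR_RGB2HSV)
    m=cv2.inRange(hsv,(98,100,40),(125,255,255))
    cs,_=cv2.findContours(m,cv2.RETR_EXTERNAL,cv2.CHAIN_APPROX_NONE);c=max(cs,key=cv2.contourArea)
    o=np.zeros_like(m);cv2.drawContours(o,[c],-1,255,-1)
    V=hsv[:,:,2].astype(int);med=np.median(V[m>0])
    top=((o>0)).astype(np.uint8)
    ins=cv2.erode(top,np.ones((9,9)))
    d=((V<med*0.8)&(ins>0)).astype(np.uint8)
    n,l,st,_=cv2.connectedComponentsWithStats(d);i=1+np.argmax(st[1:,4])
    iT=np.linalg.inv(f["T"]@np.linalg.inv(f["hand_eye"]))
    for nm,pts in(("face",c[:,0,:].astype(np.float32)),("slot",np.argwhere(l==i)[:,::-1].astype(np.float32))):
        w=np.array([onz(f,u,v,.04) for u,v in pts]);t=(iT[:3,:3]@w.T).T+iT[:3,3]
        r=cv2.minAreaRect((t[:,:2]*1000).astype(np.float32));print(nm,"tool-frame mm",np.round(r[0],1),np.round(r[1],1),round(r[2],1),"px",cv2.minAreaRect(pts))
E
python3 - <<'E'
from h import *
f,s=wrist();print(s["tcp_pos"],s["orientation"]);slot(f,s)
fr=f["frame"]
# blade and head columns
hsv=cv2.cvtColor(fr,cv2.COLOR_RGB2HSV)
ye=cv2.inRange(hsv,(19,120,60),(32,255,255))[195:245,300:330]
for r in range(8,40,6):
    c=np.where(ye[r])[0]; print(r+195,c.min()+300 if len(c) else None,c.max()+300 if len(c) else None)
E
```

```text
[0.51682689 0.22404215 0.17716398] [1.79999186e+02 3.63458247e-02 2.19341869e+01]
face tool-frame mm [ -2.  -83.7] [69.6 49.6] 85.4 px ((311.8020935058594, 97.4737319946289), (86.75955963134766, 60.68404769897461), 85.03025817871094)
slot tool-frame mm [ -1.9 -84.5] [44.3 12.3] 85.1 px ((311.7828063964844, 97.61064910888672), (55.13626480102539, 14.847860336303711), 84.80557250976562)
203 311 316
209 311 316
215 311 316
221 311 316
227 311 316
233 311 317
```

Emit:
{"op": "apply_moves", "data": {"commands": [[0,0,0,-4.8],[0.001,-0.0149,0,0],[0.0011,-0.0145,0,0],[0.0011,-0.0145,0,0],[0.0011,-0.0145,0,0],[0.0011,-0.0145,0,0],[0.0011,-0.0143,0,0],[0,0,0.015,0],[0,0,0.015,0],[0,0,0,0],[0,0,0,0],[0,0,0,0]]}}

```text
t: 12.6
tcp_pos: [0.4839, 0.3055, 0.148]
orientation: [-180.0, -0.1, 26.8]
wrist_force: [0.3, -0.9, 0.8]
grip_width: 0.0093
```

Run:
```python
from h import *
f,s=wrist();print(s["tcp_pos"],s["orientation"],s["wrist_force"])
cv2.imwrite("pics/w6.png",cv2.resize(f["frame"][120:330,220:410],None,fx=3.1,fy=2.85,interpolation=cv2.INTER_CUBIC)[:,:,::-1])
```

```text
[0.48394474 0.30548776 0.14795184] [-1.79990690e+02 -8.41299426e-02  2.67562383e+01] [ 0.30446046 -0.874974    0.83283195]
```

View pics/w6.png

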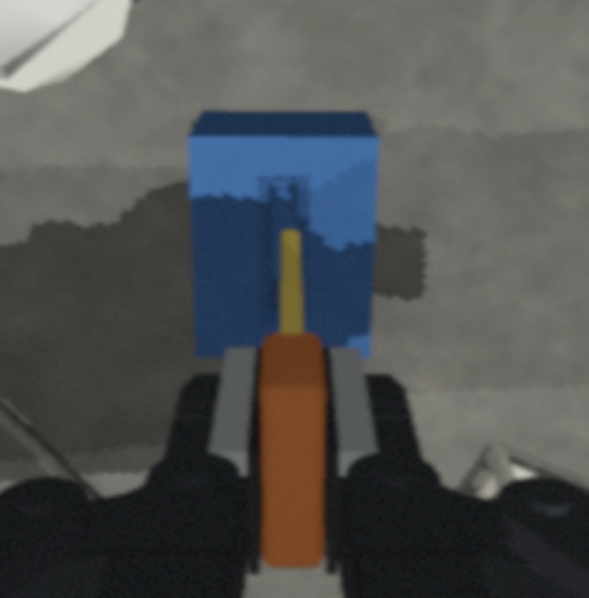

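View: blade tip at crop (290,230), slot axis at crop col 284.5, near slot end at row 176: correction about −1.4 mm x, +1 mm y. Then I'll descend in guarded steps.

Emit:
{"op": "apply_moves", "data": {"commands": [[-0.0014,0.001,0,0],[0,0,0.012,0],[0,0,0.012,0],[0,0,0.005,0],[0,0,0,0],[0,0,0,0]]}}

```text
t: 13.15
tcp_pos: [0.4827, 0.3036, 0.1182]
orientation: [-180.0, -0.0, 26.8]
wrist_force: [1.7, -0.9, 1.1]
grip_width: 0.0095
```

Emit:
{"op": "apply_moves", "data": {"commands": [[0,0,0.004,0],[0,0,0.004,0],[0,0,0.002,0],[0,0,0,0]]}}

```text
t: 13.48
tcp_pos: [0.4823, 0.3035, 0.1073]
orientation: [180.0, 0.1, 26.8]
wrist_force: [-0.4, -0.7, -0.7]
grip_width: 0.0094
```

Emit:
{"op": "apply_moves", "data": {"commands": [[0,0,0.003,0],[0,0,0.003,0],[0,0,0,0],[0,0,0,0]]}}

```text
t: 13.82
tcp_pos: [0.4824, 0.3036, 0.1015]
orientation: [180.0, 0.0, 26.8]
wrist_force: [0.2, -0.2, -0.2]
grip_width: 0.0098
```

No contact and the tip should be ~10 mm inside. Continuing.

Emit:
{"op": "apply_moves", "data": {"commands": [[0,0,0.003,0],[0,0,0.003,0],[0,0,0.002,0],[0,0,0,0],[0,0,0,0]]}}

```text
t: 14.23
tcp_pos: [0.4824, 0.3036, 0.0935]
orientation: [180.0, 0.0, 26.8]
wrist_force: [0.1, -0.7, -0.1]
grip_width: 0.0096
```

Emit:
{"op": "apply_moves", "data": {"commands": [[0,0,0.002,0],[0,0,0.002,0],[0,0,0.001,0],[0,0,0,0],[0,0,0,0]]}}

```text
t: 14.65
tcp_pos: [0.4825, 0.3036, 0.0887]
orientation: [180.0, 0.0, 26.8]
wrist_force: [-0.3, 0.1, -1.1]
grip_width: 0.0094
```

Emit:
{"op": "apply_moves", "data": {"commands": [[0,0,0.001,0],[0,0,0.001,0],[0,0,0,0],[0,0,0,0]]}}

```text
t: 14.98
tcp_pos: [0.4825, 0.3037, 0.0867]
orientation: [180.0, 0.0, 26.8]
wrist_force: [-0.1, 0.7, 0.6]
grip_width: 0.0093
```

Emit:
{"op": "apply_moves", "data": {"commands": [[0,0,0.001,0],[0,0,0.001,0],[0,0,0,0],[0,0,0,0]]}}

```text
t: 15.32
tcp_pos: [0.4825, 0.3036, 0.0847]
orientation: [-180.0, 0.0, 26.8]
wrist_force: [-0.4, 0.6, -0.4]
grip_width: 0.0094
```

Emit:
{"op": "apply_moves", "data": {"commands": [[0,0,0.001,0],[0,0,0,0],[0,0,0,0]]}}

```text
t: 15.57
tcp_pos: [0.4825, 0.3037, 0.0838]
orientation: [-180.0, 0.0, 26.8]
wrist_force: [-0.3, 0.9, -0.3]
grip_width: 0.0096
```

Emit:
{"op": "apply_moves", "data": {"commands": [[0,0,0.001,0],[0,0,0,0],[0,0,0,0]]}}

```text
t: 15.82
tcp_pos: [0.4825, 0.3037, 0.0827]
orientation: [180.0, 0.0, 26.8]
wrist_force: [-0.5, -0.4, -0.2]
grip_width: 0.0096
```

Emit:
{"op": "apply_moves", "data": {"commands": [[0,0,0.0007,0],[0,0,0,0],[0,0,0,0]]}}

```text
t: 16.07
tcp_pos: [0.4826, 0.3037, 0.0821]
orientation: [180.0, -0.0, 26.8]
wrist_force: [-0.7, 0.7, 0.2]
grip_width: 0.009
```

Emit:
{"op": "apply_moves", "data": {"commands": [[0,0,0.0007,0],[0,0,0,0],[0,0,0,0]]}}

```text
t: 16.32
tcp_pos: [0.4826, 0.3038, 0.082]
orientation: [-180.0, -0.0, 26.8]
wrist_force: [-1.9, -1.2, 5.2]
grip_width: 0.0094
```

Emit:
{"op": "apply_moves", "data": {"commands": [[0,0,0.0007,0],[0,0,0,0],[0,0,0,0]]}}

```text
t: 16.57
tcp_pos: [0.4828, 0.3038, 0.082]
orientation: [-180.0, -0.1, 26.8]
wrist_force: [-2.7, -0.9, 8.6]
grip_width: 0.0096
```

Contact at TCP z 0.082, exactly the predicted floor. Relaxing, releasing, rising and checking.

Emit:
{"op": "apply_moves", "data": {"commands": [[0,0,-0.001,0],[0,0,0,0]]}}

```text
t: 16.73
tcp_pos: [0.4828, 0.3038, 0.0821]
orientation: [-180.0, -0.0, 26.8]
wrist_force: [-0.7, -1.1, 5.7]
grip_width: 0.0094
```

Emit:
{"op": "apply_moves", "data": {"commands": [[0,0,0,0],[0,0,0,0],[0,0,0,0],[0,0,0,0],[0,0,0,0],[0,0,-0.01,0],[0,0,-0.02,0],[0,0,-0.03,0],[0,0,-0.03,0],[0,0,-0.03,0],[0,0.03,0,0],[0,0.03,0,0],[0,0.03,0,0],[0,0,0,0],[0,0,0,0]], "hand": 45}}

```text
t: 17.98
tcp_pos: [0.5238, 0.2221, 0.2025]
orientation: [-180.0, -0.0, 26.6]
wrist_force: [-0.5, -0.5, -0.0]
grip_width: 0.0385
```

Run:
```python
from h import *
f,s=wrist();print(s["tcp_pos"],s["orientation"],s["wrist_force"])
T=f["T"]@np.linalg.inv(f["hand_eye"]);iT=np.linalg.inv(T)
for x in blobs(f["frame"],*OR,80):
    p=onz(f,*x[2][0],.09);print("head",x,(iT@np.r_[p,1]).round(4))
slot(f,s)
c=cams.grab_frame("scene");t=cams.grab_frame("top")
h={}
for n,g,r in(("scene",c,(175,160,400,300)),("top",t,(205,185,400,230))):
    for x in blobs(g["frame"],*OR,8,r):print(n,x[0],x[1])
A=[f["frame"],c["frame"][150:310,165:400],t["frame"][170:240,200:410]]
A=[cv2.resize(a,(400,int(a.shape[0]*400/a.shape[1]))) for a in A]
im=np.zeros((550,800,3),np.uint8);im[:250,:400]=A[0];im[:A[1].shape[0],400:]=A[1];im[280:280+A[2].shape[0],:400]=A[2]
cv2.imwrite("pics/w7.png",im[:,:,::-1])
```

```text
[0.52375331 0.22208857 0.20247027] [-1.79983894e+02 -4.55480273e-02  2.65940524e+01] [-0.45505531 -0.54367639 -0.04100095]
head (array([313.79,  95.3 ]), [309, 68, 11, 48, 397], ((314.0, 91.5), (47.0, 10.0), 90.0)) [ 2.000e-04 -8.920e-02  1.125e-01  1.000e+00]
face tool-frame mm [ -0.7 -88.5] [69.  49.7] 89.8 px ((313.0, 92.5), (79.0, 54.0), 90.0)
slot tool-frame mm [ -6.  -88.1] [45.4 13.2] 77.7 px ((307.35589599609375, 93.74370574951172), (52.14957046508789, 13.917216300964355), 78.46537780761719)
scene [379.19 179.66] [373, 177, 14, 10, 59]
scene [189.41 265.46] [184, 259, 12, 16, 71]
top [330.91 194.15] [326, 192, 11, 6, 33]
top [350.06 200.03] [345, 197, 11, 7, 35]
top [385.12 211.09] [380, 209, 11, 6, 34]
```

View pics/w7.png

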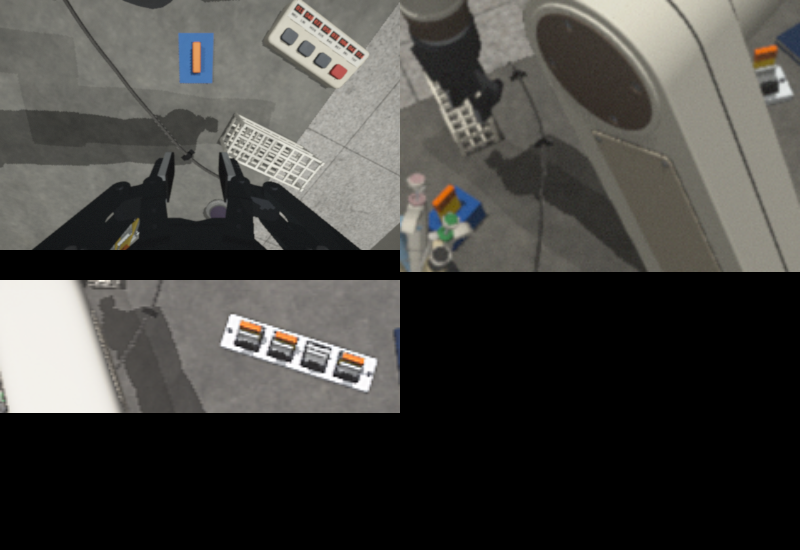

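View: card stands upright and square in the slot (head (314,91) vs face centre (313,92)), clip 3 is empty, and the other three heads are where they were at the start. Handing in.

```bash
python3 -c "
from station import order
print(order.close_job())"
```

```text
the job is handed in; nothing more can be done
None
```

The weak clip's card is standing in the blue holder and the job is handed in at about 18 s. The system reported no verdict.

**Finding the weak clip:** I pulled on two cards, counting along the row from the holder end.
- **Card 2:** it held to about 11–12 N, so its clip is good. The pull raised it about 1.3 mm; I pressed down with about 7 N before letting go, but the reading showed it still roughly 1.3 mm high, within the 6 mm limit.
- **Card 3:** it slid at about 2 N, so I took its clip as the weak one and drew its card out.
- **Cards 1 and 4:** I did not pull on these, since only one clip is weak and card 3 was clear.

**Placing:** The card went into the slot without contact. It met the floor at the predicted height (TCP z 0.082 m), with a peak wrist reading of about 9 N.

**Last checks:**
- **Card in holder:** the wrist camera shows the head about 1 mm from the holder's centre, square to the slot.
- **Other cards:** the top view shows clip 3 empty and the other three heads within about 0.2 px of their start.
- **Gripper:** it is clear of everything, with wrist force near zero.
- **Disagreements:** my slot detector gave a wrong outline (6 mm off, turned 12°) on the final picture because the card covers the slot, so I used the holder's face outline instead. The top camera also differed from the wrist camera by 3–5 mm, and I relied on the wrist camera.

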